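# Put the leather-cutting dies back in their rests

## Robot

A 6-joint arm with a two-finger parallel gripper is mounted at the origin on the work surface. World frame = base frame: x ahead of the robot, y to its left, z up, the work surface at z = 0. Lengths are in m, angles in rad, forces in N, time in s.
With the tool pointing down it reaches from about 0.3 to 0.875 m from the base axis. Payload 6.4 kg.
Tool frame: the origin (TCP) lies midway between the tips of the shut fingers; the grasp point (between the pads) lies 19 mm behind it (ctrl.tcp_to_grasp is the distance from the TCP to the grasp point, in m); z points along the fingers, y is the direction in which the jaws open and shut (so a half turn about z gives the same grasp; the last joint's range is limited). The gripper opens to 85 mm and grips with 20 to 120 N. Pads are 22 mm wide; open, the fingers measure 114 mm over their backs; the gripper's body (76 mm by 85 mm) begins 54 mm behind the grasp point. The pads swing forward as they close: fully open they stand 13 mm farther back than shut.
Start: joints at [-1.536, 0.181, 1.607, -0, 1.354, -0.206], TCP at [0.137, -0.558, 0.231] pointing down, gripper open.
Joint ranges: [-2.99, 2.99], [-0.89, 2.07], [0.3, 2.58], [-1.14, 4.28], [0, 2.63], [-3.12, 3.12]. Speed limits (rad/s): [2.57, 2.57, 3.01, 3.14, 3.14, 3.14].

## Interface

Orientations are given as a unit quaternion [w, x, y, z].
In Python, from bench import monitor, imaging, order, spotter, ctrl gives the robot as it stands.
- The arm moves only by the shell command python3 -m pendant 'ROWS'. ROWS is JSON, a list that holds one entry, the list of rows, each a list of 5 numbers: the shift along the world's x, y, z in mm, then the turn about the world's z in degrees, then the finger opening in mm, from 0 to 85.4. A call has 1 to 8 rows; each row shifts and turns the commanded pose from where the row before left it; what a row does not reach is not made up. A row lasts 1/8 s, in which the tool goes at most 62.5 mm and 10.7 degrees, less where a joint would pass 70% of its speed; a pose out of reach is approached as far as the arm can. A call with a gripper value outside its range is refused whole. The fingers move at their own pace and stop on an object; the grip force is fixed at half the most. Time passes only in rows, so rows that do not move let the fingers close. It gives the time, the measured TCP pose, the force and the opening at its end, in the units of the state.
- monitor.get_obs(): the state, without advancing time (a new reading comes with each control period).
- imaging.camera(name): name is "scene" or "top" or "wrist"; returns a dict with "img" (384x512x3 uint8, red, green, blue), "vfov" (degrees; the focal length in pixels is half the picture's height over the tangent of half this angle, whatever the lens; pixels are square), "cx", "cy" (the principal point, pixels), "distortion" ([k1, k2, p1, p2, k3] as OpenCV has them; the pictures are not rectified), "origin" and "orientation" of the camera in the world. Camera axes: x right, y down, z forward; pixel columns grow to the right and rows downward; lengths in m; the calibration is good to about 2 mm. A picture is of the moment at which its call begins. There is no depth.
- order.hand_in(): hands the job in, once; it reports no verdict.
Trained networks look in the newest picture that a camera, given by its name, has taken for a name from the list of things; names that differ only in an ending like _2 or _b are one class to them, and where a whole thing is asked for, a point or a joint stands for the part that bears it (a point fixed in the world has none). Each returns a list of dicts, best first, with "confidence" (0 to 1); they miss things now and then, are a little off and sometimes report something else, mostly with a low value. They report only what shows in the picture. A call takes as long as a camera call. They do not tell look-alikes from the thing itself.
- spotter.recognise(camera, thing): "at" ([x, y, z] in m, in the coordinates of the camera as it stood for that picture, good to about 4 mm: the middle of the surface that is visible of it).
- spotter.tip_of(camera, thing): "at" ([x, y, z] in m, in the coordinates of the camera as it stood for that picture, good to about 4 mm: a listed point, or the origin of a listed thing).
The state is a dict: "time_s": time; "q": joint angles; "dq": joint speeds; "joint_efforts": joint torques, N m; "eef_pos": TCP position; "eef_rot": TCP orientation; "wrist_force": force on the tool from outside, world axes, zero at the start; "torque": the same for the moment, N m; "opening": opening from 0.0 (shut) to 1.0 (fully open).
Only numpy, scipy, OpenCV 4.12 (cv2) and the standard library are available. Lean on these libraries where they do the work, as an engineer would, in place of code of your own. Each camera call takes 0.05 s, during which the arm holds its last target. There are 200 camera calls.

## Task

Put the four steel cutting dies away: set each one upright and fully down into the recess of the plywood rest whose shape and size match it, turned to line up with the recess. Leave the thread spool and the little glue jar standing where they are.

Things in the scene. Friction and masses are not known exactly. Their poses are not given: they have to be found in the camera images.
- die_card: Steel cutting die, an open hollow frame of 4 mm strip, 32 mm tall: the large oblong: outside 54 (x) by 88 (y) mm, with a 5 mm web joining the long sides at mid-length, 12 to 24 mm up. Loose, about 250 g, upright on the mat (underside at z = 3 mm). Origin: centre of its underside; z up; y along its long side, x along the short.
- die_strap: Steel cutting die, an open hollow frame of 4 mm strip, 32 mm tall: the long narrow oblong: outside 30 (x) by 110 (y) mm, with a 5 mm web joining the long sides at mid-length, 12 to 24 mm up. Loose, about 250 g, upright on the mat (underside at z = 3 mm). Origin: centre of its underside; z up; y along its long side, x along the short.
- die_disc: Steel cutting die, an open hollow frame of 4 mm strip, 32 mm tall: the large round ring: outside diameter 64 mm. Loose, about 200 g, upright on the mat (underside at z = 3 mm). Origin: centre of its underside; z up.
- die_button: Steel cutting die, an open hollow frame of 4 mm strip, 32 mm tall: the small round ring: outside diameter 40 mm. Loose, about 120 g, upright on the mat (underside at z = 3 mm). Origin: centre of its underside; z up.
- rest_card: Plywood rest, 90 (x) by 124 (y) mm, 12 mm thick, fixed on the mat (underside at z = 3 mm), with a broad oblong recess 6 mm deep, floor brown cork: 70 (x) by 104 (y) mm, for the large oblong die, 8 mm to spare all round. Seated, the die's underside is 6 mm above the rest's underside. Origin: centre of its underside, under the recess centre; z up; y along its long side, x along the short.
- rest_strap: Plywood rest, 66 (x) by 146 (y) mm, 12 mm thick, fixed on the mat (underside at z = 3 mm), with a long narrow oblong recess 6 mm deep, floor brown cork: 46 (x) by 126 (y) mm, for the long narrow die, 8 mm to spare all round. Seated, the die's underside is 6 mm above the rest's underside. Origin: centre of its underside, under the recess centre; z up; y along its long side, x along the short.
- rest_disc: Plywood rest, 100 by 100 mm, 12 mm thick, fixed on the mat (underside at z = 3 mm), with a large round recess 6 mm deep, floor brown cork: diameter 80 mm, for the large round die, 8 mm to spare all round. Seated, the die's underside is 6 mm above the rest's underside. Origin: centre of its underside, under the recess centre; z up.
- rest_button: Plywood rest, 76 by 76 mm, 12 mm thick, fixed on the mat (underside at z = 3 mm), with a small round recess 6 mm deep, floor brown cork: diameter 56 mm, for the small round die, 8 mm to spare all round. Seated, the die's underside is 6 mm above the rest's underside. Origin: centre of its underside, under the recess centre; z up.
- spool: Bystander: upright grey thread spool with a pale wooden top, 30 mm diameter, 50 mm tall, loose, standing on the mat among the dies. Origin: centre of its underside.
- glue: Bystander: small jar with a black cap, 32 mm diameter, 55 mm tall, loose, standing on the mat among the dies. Origin: centre of its underside.
Not all that is in view belongs to the job. Leave any purple or red look-alike of the die_strap alone.

How it is judged:
By the outcome, as a careful person would: the job done as asked, in the order asked, and still so for the second after the job is handed in, with the robot touching nothing.
It also fails if it takes over 96 s, if anything falls off the work surface, if the arm or the gripper's body presses on something with over 40 N, if the wrist force passes 120 N, or if a joint passes its speed limit or range.

## Working session

There is one attempt and no reset: what is moved stays moved. The work goes in short steps, Python scripts to look and compute and a shell command to move; the robot and the scene stay as the last step left them, time stands still between calls to the robot, and variables do not carry over. Pictures are saved under pics/ and viewed, about 12 in all and at most 16, crops included, and the job is handed in when it is done.

```bash
mkdir -p pics; ls
cat > h.py <<'E'
import numpy as np, cv2
from bench import monitor, imaging, order, spotter, ctrl
from scipy.spatial.transform import Rotation as R
def rot(q): return R.from_quat([q[1],q[2],q[3],q[0]])
def K(c):
    f=c['img'].shape[0]/2/np.tan(np.radians(c['vfov'])/2)
    return np.array([[f,0,c['cx']],[0,f,c['cy']],[0,0,1]])
def pix2w(c,uv,z):
    n=cv2.undistortPoints(np.array(uv,float).reshape(-1,1,2),K(c),np.array(c['distortion'],float)).reshape(-1,2)
    d=rot(c['orientation']).apply(np.c_[n,np.ones(len(n))]); o=np.array(c['origin'])
    return o+d*((z-o[2])/d[:,2])[:,None]
def w2pix(c,P):
    r=rot(c['orientation']).inv(); p=r.apply(np.atleast_2d(P)-np.array(c['origin']))
    return cv2.projectPoints(p,np.zeros(3),np.zeros(3),K(c),np.array(c['distortion'],float))[0].reshape(-1,2)
def cam2w(c,p): return rot(c['orientation']).apply(p)+np.array(c['origin'])
def save(n,im): cv2.imwrite(n,im[...,::-1])
E
python3 - <<'E'
from h import *
for n in("top","scene"):
    c=imaging.camera(n); print(n,c['vfov'],c['origin'],c['orientation'],c['distortion'])
    save(f'pics/{n}0.png',cv2.resize(c['img'],(800,600)))
    for t in ['die_card','die_strap','die_disc','die_button','rest_card','rest_strap','rest_disc','rest_button','spool','glue']:
        print(t,[(np.round(cam2w(c,d['at']),3).tolist(),w2pix(c,cam2w(c,d['at'])).round().tolist(),round(d['confidence'],2)) for d in spotter.tip_of(n,t)])
o=monitor.get_obs();print(o['eef_pos'],o['eef_rot'],o['time_s'],ctrl.tcp_to_grasp)
E
```

```text
pics
top 45.49613812501488 [ 0.29750076 -0.0338357   1.55264981] [ 0.03264734 -0.70452573  0.70836574 -0.02820676] [-0.03882613  0.          0.          0.          0.        ]
die_card [([0.596, -0.309, 0.008], [[344.0, 140.0]], 0.82), ([0.548, 0.214, 0.003], [[192.0, 155.0]], 0.71)]
die_strap [([0.195, -0.387, -0.002], [[369.0, 258.0]], 0.8), ([0.473, -0.101, 0.004], [[283.0, 176.0]], 0.59), ([0.21, 0.321, 0.001], [[159.0, 255.0]], 0.58)]
die_disc [([0.418, 0.345, 0.003], [[153.0, 193.0]], 0.44)]
die_button [([0.417, -0.327, 0.007], [[350.0, 192.0]], 0.66)]
rest_card [([0.61, 0.297, -0.001], [[168.0, 138.0]], 0.88), ([0.659, 0.115, 0.003], [[220.0, 123.0]], 0.57)]
rest_strap [([0.478, 0.091, 0.002], [[227.0, 176.0]], 0.56)]
rest_disc [([0.658, 0.116, 0.006], [[220.0, 123.0]], 0.55)]
rest_button [([0.661, -0.086, -0.001], [[279.0, 123.0]], 0.73)]
spool [([0.548, 0.218, 0.001], [[190.0, 155.0]], 0.44)]
glue [([0.543, -0.228, 0.001], [[320.0, 156.0]], 0.55)]
scene 57.744271673407226 [ 1.13102011 -0.23276653  0.69950387] [-0.33589852  0.73331847  0.5377464  -0.24544859] [-0.06340918  0
[... 207 characters left out ...]
, 0.85), ([0.472, -0.108, 0.004], [[225.0, 224.0]], 0.83)]
die_disc [([0.415, 0.346, 0.002], [[359.0, 181.0]], 0.78), ([0.548, 0.21, 0.003], [[341.0, 218.0]], 0.44)]
die_button [([0.414, -0.328, 0.006], [[142.0, 226.0]], 0.53)]
rest_card []
rest_strap [([0.473, 0.087, 0.004], [[291.0, 210.0]], 0.74)]
rest_disc [([0.651, 0.116, 0.002], [[328.0, 254.0]], 0.94), ([0.547, -0.227, 0.002], [[186.0, 255.0]], 0.68)]
rest_button [([0.657, -0.092, 0.007], [[250.0, 275.0]], 0.77)]
spool [([0.546, 0.213, 0.007], [[342.0, 217.0]], 0.63)]
glue [([0.546, -0.225, -0.0], [[187.0, 255.0]], 0.78)]
[ 0.13713518 -0.55842228  0.23126954] [-2.11086855e-05  9.92762233e-01  1.20096413e-01 -1.14749475e-06] 1.1 0.0187
```

View pics/top0.png

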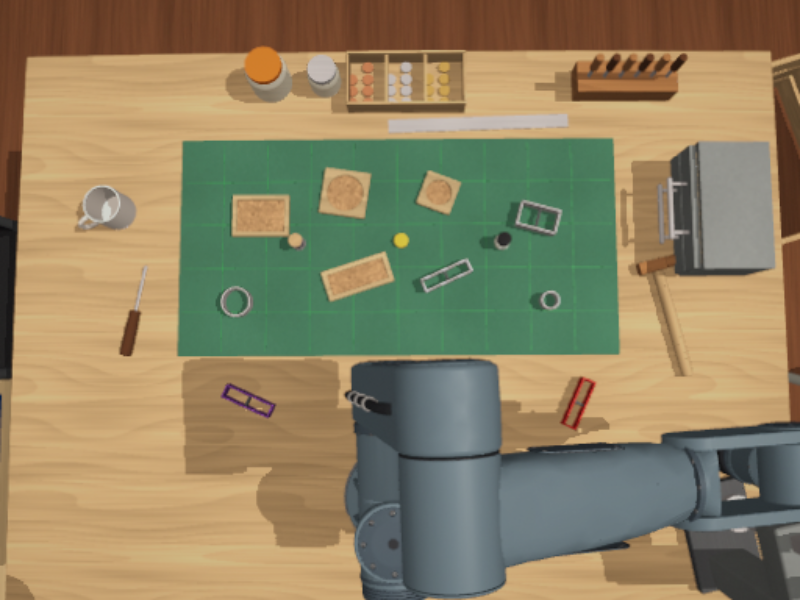

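View pics/scene0.png

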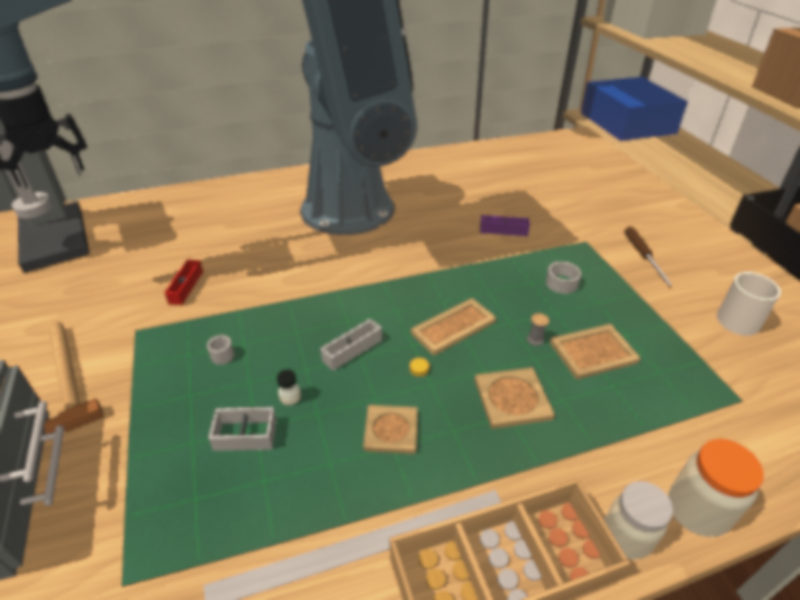

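The scene shows three strap-shaped frames in the top view (800x600):
- grey steel on the mat at (446,275)
- purple at (248,400)
- red at (578,402)

The grey one fits "steel, on the mat", so that is the die; the other two are the look-alikes. I'll now measure every outline from the top camera and confirm in one crop.

```bash
cat > seg.py <<'E'
from h import *
c=imaging.camera('top'); im=c['img']; hsv=cv2.cvtColor(im,cv2.COLOR_RGB2HSV)
m=((hsv[...,0]<50)|(hsv[...,0]>95)|(hsv[...,1]<70)).astype(np.uint8)
vis=cv2.resize(im[75:235,105:405],None,fx=2.66,fy=2.66,interpolation=cv2.INTER_CUBIC)
cs,_=cv2.findContours(m,cv2.RETR_EXTERNAL,cv2.CHAIN_APPROX_NONE)
for k in cs:
    a=cv2.contourArea(k)
    if not 30<a<2500: continue
    (u,v),_,_=cv2.minAreaRect(k)
    if not(120<u<390 and 95<v<225):continue
    z=0.015 if a>480 else 0.035
    w=pix2w(c,k.reshape(-1,2),z)[:,:2]*1000
    (x,y),(s,t),ang=cv2.minAreaRect(w.astype(np.float32))
    if s>t: ang+=90; s,t=t,s   # ang = direction of short side
    print('px(800) %d,%d xy %.0f %.0f short %.0f long %.0f shortdir %.0f area %d'%(u*1.5625,v*1.5625,x,y,s,t,(ang+90)%180-90,a))
    b=cv2.boxPoints(((x,y),(s,t),ang if s<=t else ang))/1000
    p=w2pix(c,np.c_[b,np.full(4,z)]); cv2.polylines(vis,[((p+.5-[105,75])*2.66).astype(int)],True,(255,0,255),1)
save('pics/seg1.png',vis)
E
python3 seg.py
```

```text
(no output)
```

View pics/seg1.png

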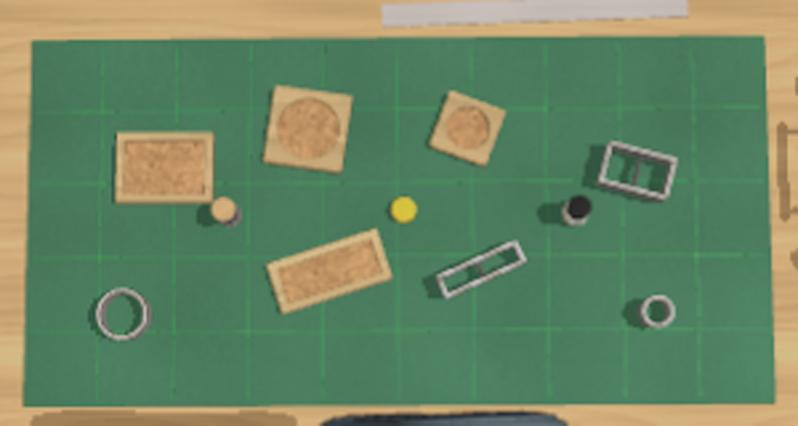

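The crop shows the grey steel strap at (481,270), with its web at mid-length; it's the only strap-like frame on the mat. The contours were swallowed by the table around the mat, so I'll mask to the mat and rerun.

```bash
sed -i "s/^vis=/g=np.zeros_like(m); g[95:222,120:388]=1; m=m*g; m[148:165,184:200]=0\nvis=/" seg.py; python3 seg.py
```

```text
px(800) 548,300 xy 416 -323 short 40 long 47 shortdir -0 area 129
px(800) 235,300 xy 418 343 short 64 long 68 shortdir -0 area 313
px(800) 445,274 xy 472 -105 short 35 long 115 shortdir 24 area 320
px(800) 356,275 xy 473 87 short 71 long 152 shortdir 18 area 887
px(800) 501,240 xy 545 -226 short 34 long 34 shortdir 89 area 86
px(800) 400,239 xy 547 -8 short 30 long 34 shortdir -0 area 74
px(800) 537,217 xy 594 -304 short 64 long 94 shortdir -15 area 477
px(800) 260,214 xy 608 298 short 94 long 129 shortdir -0 area 986
px(800) 437,192 xy 656 -91 short 81 long 82 shortdir 69 area 514
px(800) 343,192 xy 657 115 short 106 long 106 shortdir 82 area 879
```

View pics/seg1.png

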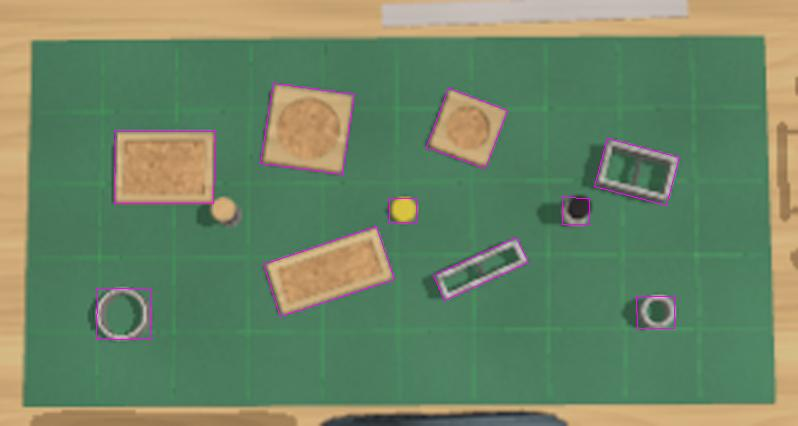

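Sizes read about 5 mm large, evenly all round, so centres and angles hold. The short-axis directions in world terms are strap die +24°, strap rest +18°, card die −15°, card rest 0°. Starting with the button.

```bash
python3 -m pendant '[[[40,33,-8,0,85],[40,33,-8,0,85],[40,33,-8,0,85],[40,33,-8,0,85],[40,33,-8,0,85],[40,33,-8,0,85],[38,32,-8,0,85],[0,0,0,0,85]]]'
cat > wl.py <<'E'
import sys
from h import *
# wrist look: usage wl.py out.png thing
c=imaging.camera('wrist'); o=monitor.get_obs()
y=rot(o['eef_rot']).apply([0,1,0]); print('tcp',(o['eef_pos']*1000).round(1),'jaw %.1f'%np.degrees(np.arctan2(y[1],y[0])),'t',o['time_s'],'F',np.round(o['wrist_force'],1),'open',round(o['opening'],3))
for d in spotter.tip_of('wrist',sys.argv[2]): print('net',(cam2w(c,d['at'])*1000).round(0),round(d['confidence'],2))
im=c['img'];z=float(sys.argv[3])
hsv=cv2.cvtColor(im,cv2.COLOR_RGB2HSV)
m=((hsv[...,0]<50)|(hsv[...,0]>95)|(hsv[...,1]<70)).astype(np.uint8)
if len(sys.argv)>4: m=((hsv[...,1]<60)&(hsv[...,2]>int(sys.argv[4]))).astype(np.uint8)
vis=im.copy()
for k in cv2.findContours(m,cv2.RETR_EXTERNAL,cv2.CHAIN_APPROX_NONE)[0]:
    if cv2.contourArea(k)<1500: continue
    w=pix2w(c,k.reshape(-1,2),z)[:,:2]*1000
    (x,yy),(s,t),a=cv2.minAreaRect(w.astype(np.float32)); a0=a
    if s>t: a+=90;s,t=t,s
    (ex,ey),er=cv2.minEnclosingCircle(w.astype(np.float32))
    print('blob px',cv2.minAreaRect(k)[0],'xy %.1f %.1f  %.0fx%.0f shortdir %.1f | circ %.1f %.1f d%.0f'%(x,yy,s,t,(a+90)%180-90,ex,ey,2*er))
    cv2.drawContours(vis,[k],-1,(255,0,255),1)
save(sys.argv[1],vis)
E
python3 wl.py pics/w1.png die_button 0.035
```

```text
time_s: 2.2
eef_pos: [0.4168, -0.3257, 0.1746]
eef_rot: [-0.001, 0.992, 0.122, -0.0]
wrist_force: [-0.1, 0.5, 0.2]
opening: 0.994
tcp [ 415.8 -327.2  175. ] jaw -76.0 t 2.25 F [ 1.  -0.7 -0.5] open 0.998
net [ 415. -327.    6.] 0.73
blob px (58.411781311035156, 76.14706420898438) xy 471.5 -111.1  36x125 shortdir 24.4 | circ 467.1 -113.3 d126
blob px (255.5, 191.5) xy 351.8 -344.4  487x761 shortdir 14.3 | circ 266.0 -366.2 d822
blob px (183.22950744628906, 22.97541046142578) xy 546.0 -225.8  32x48 shortdir -35.0 | circ 545.9 -225.8 d48
```

View pics/w1.png

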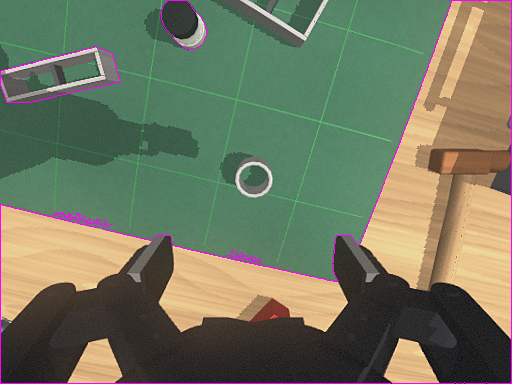

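The rim shows at (254,179), which agrees with the net at (415,−327), directly under the tool. Descend and grip.

```bash
python3 -m pendant '[[[0,0,-55,0,85],[0,0,-55,0,85],[0,0,-40,0,85],[0,0,-14,0,85],[0,0,0,0,20],[0,0,0,0,20],[0,0,0,0,20],[0,0,0,0,20]]]'; python3 -m pendant '[[[0,0,0,0,20],[0,0,0,0,20],[0,0,40,0,20],[0,0,60,0,20]]]'
```

```text
time_s: 3.3
eef_pos: [0.4161, -0.3297, 0.0137]
eef_rot: [0.001, 0.993, 0.12, 0.001]
wrist_force: [-2.2, 1.6, 7.4]
opening: 0.448
time_s: 3.8
eef_pos: [0.4144, -0.3274, 0.1119]
eef_rot: [-0.001, 0.993, 0.12, -0.001]
wrist_force: [0.2, -0.5, -0.7]
opening: 0.447
```

Gripped at 38 mm. Carry it to the button rest and check from above.

```bash
python3 -m pendant '[[[40,39,0,0,20],[40,39,0,0,20],[40,39,0,0,20],[40,40,0,0,20],[40,40,0,0,20],[41,39,0,0,20],[0,0,0,0,20]]]'; python3 wl.py pics/w2.png rest_button 0.015
python3 - <<'E'
from h import *
c=imaging.camera('scene'); print([(cam2w(c,d['at'])*1000).round() for d in spotter.tip_of('scene','die_button')])
E
```

```text
time_s: 4.68
eef_pos: [0.6589, -0.089, 0.1126]
eef_rot: [0.0, 0.992, 0.123, 0.002]
wrist_force: [-1.2, 0.1, -1.4]
opening: 0.448
tcp [657.4 -90.6 112.2] jaw -76.0 t 4.725 F [-0.7  0.  -0.8] open 0.451
net [652. -91.   1.] 0.84
blob px (255.5, 259.0) xy 561.7 -117.3  304x646 shortdir 14.1 | circ 414.4 -154.3 d646
blob px (40.62348175048828, 140.74649047851562) xy 654.6 102.0  104x104 shortdir 82.3 | circ 657.7 107.2 d136
blob px (292.5000305175781, 60.49999237060547) xy 807.2 -101.7  92x382 shortdir 5.0 | circ 777.7 -104.3 d383
[array([548., 214.,   1.]), array([654., -95., 106.])]
```

View pics/w2.png

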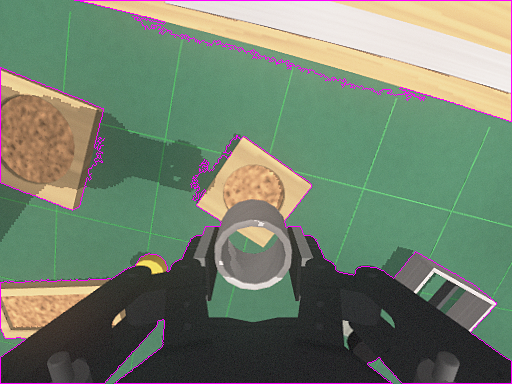

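Run:
```python
from h import *
c=imaging.camera('wrist')
print((pix2w(c,[[242,136],[311,186],[264,247],[197,203]],.015)*1000).round(0), pix2w(c,[[242,136],[311,186],[264,247],[197,203]],.015).mean(0), pix2w(c,[[254,252]],.135))
```

```text
[[ 702.  -72.   15.]
 [ 673. -143.   15.]
 [ 603. -117.   15.]
 [ 632.  -45.   15.]] [ 0.65250094 -0.09404164  0.015     ] [[ 0.66058671 -0.09196298  0.135     ]]
```

```bash
python3 -m pendant '[[[-4,-2,-50,0,20],[0,0,-30,0,20],[0,0,-10,0,20],[0,0,-4,0,20],[0,0,0,0,20]]]';  python3 -m pendant '[[[0,0,0,0,75],[0,0,0,0,75],[0,0,0,0,75],[0,0,50,0,75],[0,0,60,0,85]]]'
```

```text
time_s: 5.55
eef_pos: [0.6524, -0.0955, 0.0198]
eef_rot: [0.0, 0.993, 0.12, 0.0]
wrist_force: [-3.5, 0.3, 4.1]
opening: 0.45
time_s: 6.18
eef_pos: [0.6509, -0.0941, 0.1267]
eef_rot: [-0.001, 0.993, 0.12, -0.002]
wrist_force: [1.3, -0.7, 0.3]
opening: 0.995
```

```bash
python3 -m pendant '[[[-10,-36,10,10,85],[-10,-36,10,10,85],[-9,-36,10,10,85],[-9,-36,10,10,85],[-9,-35,10,10,85],[-9,-35,0,10,85],[0,0,0,0.5,85]]]'; python3 wl.py pics/w3.png die_card 0.035 130
python3 - <<'E'
from h import *
a=imaging.camera('scene')['img'][150:310,100:320]; save('pics/s3.png',np.hstack([cv2.resize(a,(550,400)),cv2.resize(cv2.imread('pics/w3.png')[...,::-1][:300,:250],(250,400))]))
E
```

```text
time_s: 7.05
eef_pos: [0.5953, -0.3112, 0.1774]
eef_rot: [0.0, 0.798, 0.603, -0.0]
wrist_force: [-0.0, 0.1, 0.8]
opening: 0.998
tcp [ 595.7 -309.5  177.1] jaw -15.9 t 7.1 F [ 1.2  0.5 -0.1] open 0.996
net [ 595. -301.   -0.] 0.68
blob px (251.5, 171.49996948242188) xy 596.5 -304.5  55x89 shortdir -15.3 | circ 596.4 -304.5 d103
blob px (435.10003662109375, 87.69999694824219) xy 797.3 -274.6  28x181 shortdir 1.8 | circ 796.7 -274.6 d183
```

View pics/w3.png

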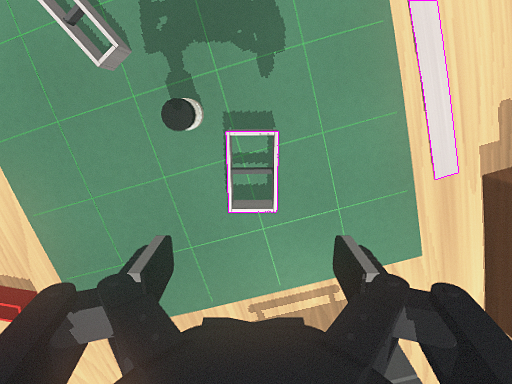

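View pics/s3.png

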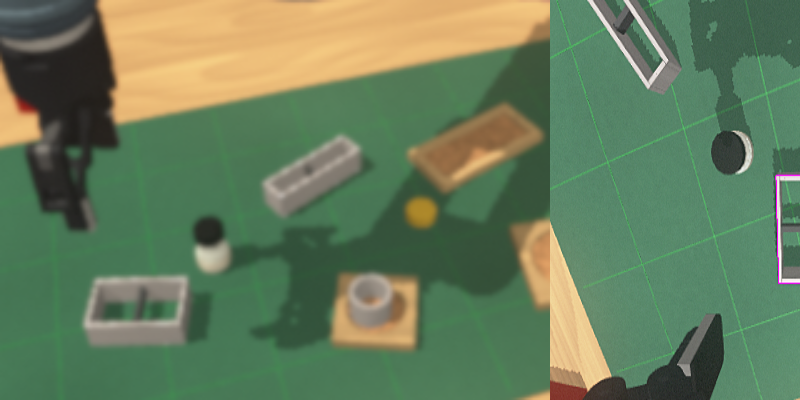

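The wrist view gives a clean 55×89 outline at (252,171): centre (596.5,−304.5), −15.3°. The glue jar at (182,115) is clear of the fingers' path.

```bash
python3 -m pendant '[[[1,5,-55,0,85],[0,0,-55,0,85],[0,0,-42,0,85],[0,0,-14,0,85],[0,0,0,0,35],[0,0,0,0,35],[0,0,0,0,35],[0,0,0,0,35]]]'; python3 -m pendant '[[[0,0,0,0,35],[0,0,40,0,35],[0,0,60,0,35],[0,0,20,0,35]]]'
```

```text
time_s: 8.2
eef_pos: [0.5988, -0.3045, 0.014]
eef_rot: [0.002, 0.797, 0.604, 0.001]
wrist_force: [0.5, 0.5, 7.1]
opening: 0.615
time_s: 8.7
eef_pos: [0.5993, -0.305, 0.1364]
eef_rot: [0.004, 0.797, 0.604, 0.001]
wrist_force: [-0.4, -0.9, -2.2]
opening: 0.618
```

```bash
python3 -m pendant '[[[1,30,0,1,35],[1,50,0,2,35],[1,58,0,2,35],[1,58,0,2,35],[1,58,0,2,35],[1,58,0,2,35],[1,58,0,2,35],[1,58,0,1,35]]]'; python3 -m pendant '[[[1,58,0,1.5,35],[1,58,0,0,35],[1,40,0,0,35],[0,18,0,0,35],[0,0,0,0,35]]]'; python3 wl.py pics/w4.png rest_card 0.015
```

```text
time_s: 9.7
eef_pos: [0.6042, 0.1263, 0.1302]
eef_rot: [-0.0, 0.717, 0.697, -0.001]
wrist_force: [0.1, 0.2, -1.9]
opening: 0.619
time_s: 10.32
eef_pos: [0.6074, 0.299, 0.1303]
eef_rot: [-0.0, 0.708, 0.706, -0.001]
wrist_force: [0.2, -0.8, -3.2]
opening: 0.614
tcp [607.7 297.8 130.4] jaw -0.2 t 10.375 F [ 0.4  0.2 -3.3] open 0.619
net [605. 301.   3.] 0.73
blob px (47.5, 138.5) xy 410.6 346.5  69x89 shortdir -84.2 | circ 410.5 346.8 d90
blob px (255.5, 191.5) xy 610.6 243.9  445x695 shortdir -90.0 | circ 610.7 162.9 d751
```

View pics/w4.png

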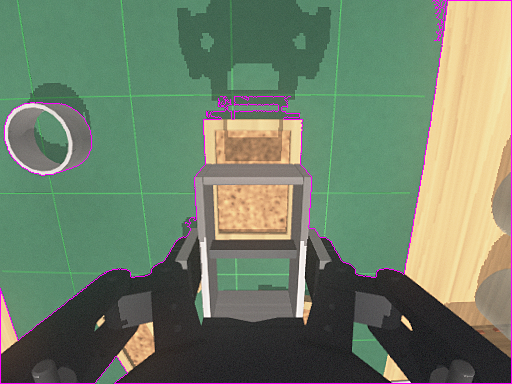

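Run:
```python
from h import *
c=imaging.camera('wrist')
print((pix2w(c,[[205,120],[301,120],[215,131],[294,131],[219,232],[290,232]],.015)*1000).round(0), 'die far top',(pix2w(c,[[195,168],[311,168],[203,316],[302,316]],.155)*1000).round(0))
d=c['img'][90:330,150:360]; save('pics/w4b.png',cv2.resize(d,None,fx=2.4,fy=2.4))
```

```text
[[565. 360.  15.]
 [653. 360.  15.]
 [573. 350.  15.]
 [647. 350.  15.]
 [573. 248.  15.]
 [646. 248.  15.]] die far top [[583. 345. 155.]
 [634. 345. 155.]
 [582. 265. 155.]
 [634. 265. 155.]]
```

View pics/w4b.png

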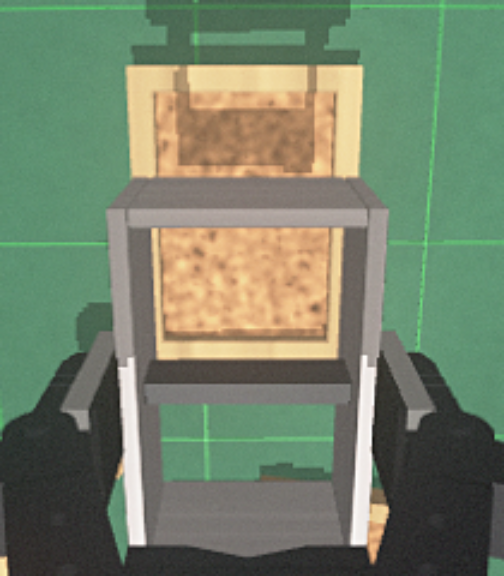

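The card rest's recess centre comes to about (609,300) and the die's to about (608.5,297), so I'll shift by +1,+3 and lower.

```bash
python3 -m pendant '[[[1,3,-50,0,35],[0,0,-40,0,35],[0,0,-17,0,35],[0,0,-6,0,35],[0,0,0,0,35]]]';  python3 -m pendant '[[[0,0,0,0,80],[0,0,0,0,80],[0,0,0,0,80],[0,0,50,0,80],[0,0,60,0,85],[0,0,40,0,85]]]'
```

```text
time_s: 11.1
eef_pos: [0.6106, 0.3009, 0.0203]
eef_rot: [0.001, 0.709, 0.705, 0.001]
wrist_force: [0.6, 0.9, -2.7]
opening: 0.613
time_s: 11.85
eef_pos: [0.6102, 0.302, 0.1719]
eef_rot: [0.001, 0.708, 0.706, 0.002]
wrist_force: [0.2, 0.3, 1.4]
opening: 0.995
```

```bash
python3 wl.py pics/w5.png die_card 0.041 150;  python3 -m pendant '[[[-39,9,0,0,85],[-39,9,0,0,85],[-39,9,0,0,85],[-39,8,0,0,85],[-37,8,0,0,85],[0,0,0,0,85]]]'; python3 wl.py pics/w6.png die_disc 0.035 130
python3 - <<'E'
import cv2,numpy as np
cv2.imwrite('pics/c56.png',np.hstack([cv2.resize(cv2.imread(f'pics/w{i}.png')[:280,100:420],(400,350)) for i in (5,6)]))
E
```

```text
tcp [612.8 302.9 178. ] jaw -0.2 t 11.9 F [2.9 1.5 4.3] open 0.998
net [611. 302.   5.] 0.74
blob px (252.5, 182.0) xy 611.0 300.4  54x88 shortdir -0.2 | circ 610.8 300.4 d102
blob px (64.00000762939453, 138.0) xy 421.3 347.8  61x62 shortdir -12.1 | circ 420.8 348.0 d62
time_s: 12.7
eef_pos: [0.4134, 0.345, 0.1675]
eef_rot: [-0.0, 0.707, 0.707, -0.001]
wrist_force: [0.6, -0.6, -0.3]
opening: 0.996
tcp [415.2 344.8 167.9] jaw -0.1 t 12.75 F [-0.8  0.3  1.2] open 0.993
blob px (436.0000305175781, 222.00003051757812) xy 615.7 297.8  56x90 shortdir -0.3 | circ 615.8 297.7 d105
blob px (256.5, 178.5) xy 417.3 347.4  63x63 shortdir -90.0 | circ 417.2 347.6 d64
```

View pics/c56.png

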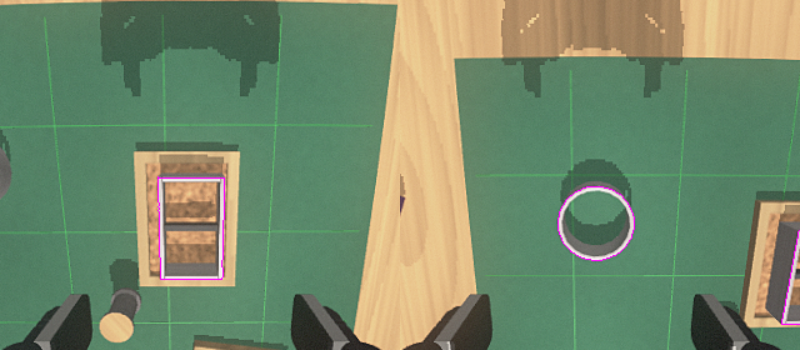

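The card die is seated: it reads exactly 54×88 at the seated rim height, −0.2°. The disc is at (417,347.5).

```bash
python3 -m pendant '[[[2,3,-55,0,85],[0,0,-50,0,85],[0,0,-39,0,85],[0,0,-13,0,85],[0,0,0,0,45],[0,0,0,0,45],[0,0,0,0,45],[0,0,0,0,45]]]'; python3 -m pendant '[[[0,0,40,0,45],[0,0,60,0,45],[30,-30,20,0,45],[42,-40,0,0,45],[42,-40,0,0,45],[42,-40,0,0,45],[42,-40,0,0,45],[42,-42,0,0,45]]]'; python3 -m pendant '[[[0,0,0,0,45]]]'; python3 wl.py pics/w7.png rest_disc 0.015
```

```text
time_s: 13.8
eef_pos: [0.4192, 0.3481, 0.0126]
eef_rot: [0.0, 0.708, 0.706, 0.001]
wrist_force: [0.4, -0.1, 4.3]
opening: 0.72
time_s: 14.8
eef_pos: [0.6592, 0.1143, 0.1315]
eef_rot: [-0.0, 0.708, 0.706, 0.0]
wrist_force: [0.6, -0.1, -1.8]
opening: 0.72
time_s: 14.92
eef_pos: [0.6608, 0.1115, 0.1313]
eef_rot: [0.001, 0.71, 0.704, 0.0]
wrist_force: [-1.1, 0.6, -2.0]
opening: 0.719
tcp [659.  113.6 131. ] jaw -0.4 t 14.975 F [-0.7  0.5 -1.4] open 0.718
net [656. 120.   4.] 0.91
blob px (255.5, 191.5) xy 666.6 56.3  448x698 shortdir 89.4 | circ 665.8 -26.2 d754
blob px (160.5, 45.0) xy 580.1 246.0  66x154 shortdir -70.7 | circ 580.7 244.5 d154
```

View pics/w7.png

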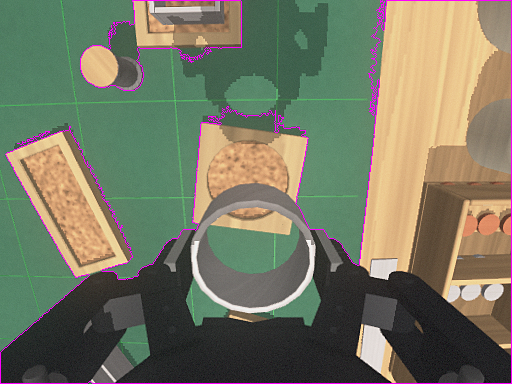

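Run:
```python
from h import *
c=imaging.camera('wrist')
print((pix2w(c,[[248,140],[248,219],[207,180],[289,180],[202,122],[290,234]],.015)*1000).round(0), (pix2w(c,[[254,200],[254,312],[192,255],[315,255]],.155)*1000).round(0))
```

```text
[[654. 160.  15.]
 [653.  80.  15.]
 [613. 121.  15.]
 [693. 121.  15.]
 [612. 176.  15.]
 [696.  64.  15.]] [[659. 147. 155.]
 [659.  86. 155.]
 [629. 119. 155.]
 [689. 119. 155.]]
```

```bash
python3 -m pendant '[[[-4,3,-50,0,45],[0,0,-40,0,45],[0,0,-17,0,45],[0,0,-6,0,45],[0,0,0,0,45]]]';  python3 -m pendant '[[[0,0,0,0,85],[0,0,0,0,85],[0,0,0,0,85],[0,0,50,0,85],[0,0,60,0,85],[0,0,40,0,85]]]'; python3 wl.py pics/w8.png die_disc 0.041 150
```

```text
time_s: 15.7
eef_pos: [0.6549, 0.1193, 0.02]
eef_rot: [0.001, 0.708, 0.706, 0.001]
wrist_force: [0.2, 0.2, -1.6]
opening: 0.714
time_s: 16.45
eef_pos: [0.6553, 0.1185, 0.1719]
eef_rot: [0.001, 0.708, 0.706, 0.001]
wrist_force: [0.3, 0.1, -0.8]
opening: 0.994
tcp [658.1 118.7 177.9] jaw -0.2 t 16.5 F [2.8 0.  4.2] open 1.0
blob px (252.25001525878906, 180.25) xy 655.8 119.6  62x63 shortdir 42.6 | circ 655.6 119.4 d64
```

The disc reads 64 mm at (655.6,119.5), inside the recess. Next, the strap.

```bash
python3 -m pendant '[[[-30,-37,0,4,85],[-31,-37,0,4,85],[-31,-37,0,4,85],[-31,-38,0,4,85],[-30,-37,0,4,85],[-30,-37,0,4,85],[0,0,0,0,85]]]'; python3 wl.py pics/w9.png die_strap 0.035 130
```

```text
time_s: 17.42
eef_pos: [0.4693, -0.1063, 0.1677]
eef_rot: [-0.0, 0.548, 0.837, -0.0]
wrist_force: [0.3, -0.1, -0.2]
opening: 0.994
tcp [ 470.4 -105.3  168. ] jaw 23.6 t 17.475 F [ 0.3 -0.5  0.3] open 0.998
net [ 472. -110.    3.] 0.88
blob px (255.0, 178.0) xy 471.8 -104.4  31x111 shortdir 24.7 | circ 471.4 -104.4 d114
```

View pics/w9.png

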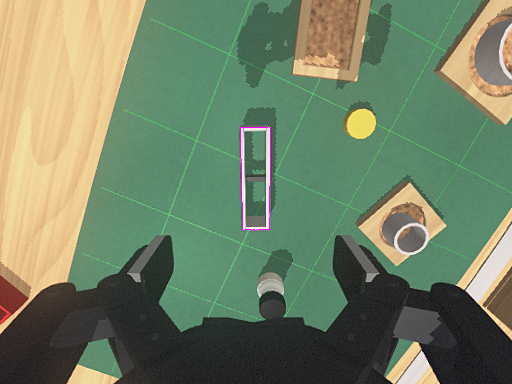

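Outline 31×111 at (255,178), grey steel with its web: this is the real strap die. Grip it and carry it to the strap rest.

```bash
python3 -m pendant '[[[2,1,-55,0.6,85],[0,0,-50,0,85],[0,0,-39,0,85],[0,0,-13,0,85],[0,0,0,0,10],[0,0,0,0,10],[0,0,0,0,10],[0,0,0,0,10]]]'; python3 -m pendant '[[[0,0,0,0,10],[0,0,0,0,10],[0,0,50,0,10],[0,0,60,0,10],[0,45,10,-3,10],[0,50,0,-3,10],[0,50,0,-0.5,10],[0,46,0,0,10]]]'; python3 -m pendant '[[[0,0,0,0,10]]]'; python3 wl.py pics/w10.png rest_strap 0.015
```

```text
time_s: 18.52
eef_pos: [0.4744, -0.1041, 0.013]
eef_rot: [0.001, 0.542, 0.841, 0.0]
wrist_force: [-1.3, 0.4, 6.3]
opening: 0.335
time_s: 19.52
eef_pos: [0.4731, 0.0891, 0.1322]
eef_rot: [0.001, 0.589, 0.808, 0.0]
wrist_force: [0.5, -0.6, -3.0]
opening: 0.336
time_s: 19.65
eef_pos: [0.4727, 0.0902, 0.1319]
eef_rot: [0.0, 0.587, 0.81, 0.0]
wrist_force: [-0.7, -0.6, -1.2]
opening: 0.338
tcp [472.9  88.7 131.8] jaw 18.1 t 19.7 F [-0.2 -0.6 -1.9] open 0.335
net [472.  86.   6.] 0.95
blob px (426.51470947265625, 214.80882263183594) xy 656.4 116.1  102x115 shortdir 81.6 | circ 654.6 117.3 d145
blob px (432.0, 49.0) xy 588.3 258.4  83x147 shortdir -68.6 | circ 583.1 263.4 d155
blob px (255.5, 191.5) xy 495.7 38.9  447x699 shortdir -71.9 | circ 520.3 -36.6 d756
```

View pics/w10.png

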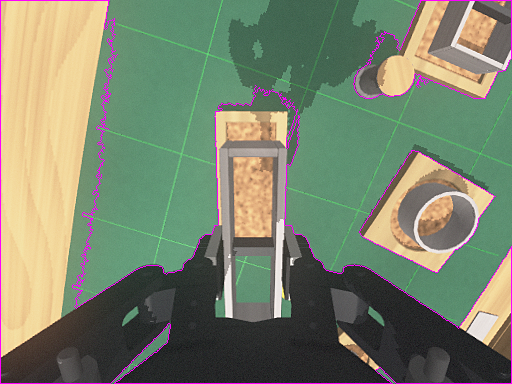

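Run:
```python
from h import *
c=imaging.camera('wrist'); a=np.radians(18.1); J=np.array([np.cos(a),np.sin(a)]); U=np.array([-np.sin(a),np.cos(a)])
o=np.array([472.9,88.7])
for p,z in (([217,111],.015),([287,112],.015),([221,190],.015),([287,190],.015),([220,142],.124),([285,142],.124),([222,155],.156),([284,155],.156)):
    w=pix2w(c,[p],z)[0,:2]*1000-o; print(p,z,'jaw %.1f long %.1f'%(w@J,w@U))
save('pics/w10b.png',cv2.resize(c['img'][95:325,190:310],None,fx=2.6,fy=2.6,interpolation=cv2.INTER_CUBIC))
```

```text
[217, 111] 0.015 jaw -32.1 long 69.7
[287, 112] 0.015 jaw 31.8 long 68.8
[221, 190] 0.015 jaw -30.8 long -5.5
[287, 190] 0.015 jaw 34.3 long -5.5
[220, 142] 0.124 jaw -17.4 long 54.0
[285, 142] 0.124 jaw 18.1 long 54.0
[222, 155] 0.156 jaw -12.9 long 52.0
[284, 155] 0.156 jaw 14.1 long 52.0
```

View pics/w10b.png

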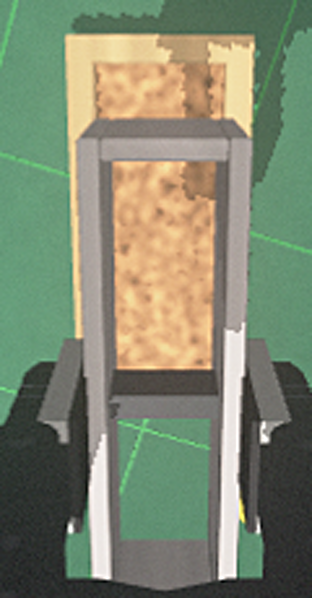

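Everything agrees to about 1 mm: the die's and the rest's centres differ by about (1,−1). Lowering.

```bash
python3 -m pendant '[[[1,-1,-50,0,10],[0,0,-40,0,10],[0,0,-18,0,10],[0,0,-6,0,10],[0,0,0,0,10]]]';  python3 -m pendant '[[[0,0,0,0,60],[0,0,0,0,60],[0,0,0,0,60],[0,0,0,0,60],[0,0,50,0,60],[0,0,60,0,85],[0,0,40,0,85]]]'; python3 wl.py pics/w11.png die_strap 0.041 150; python3 -m pendant '[[[-10,-60,10,0,85],[-10,-60,10,0,85],[0,-60,10,0,85],[0,-60,10,0,85],[0,-60,10,0,85],[0,0,0,0,85]]]'; python3 seg.py
python3 - <<'E'
from h import *
a=imaging.camera('scene')['img'][120:320,110:420]; save('pics/s12.png',np.vstack([cv2.resize(a,(465,300)),cv2.resize(cv2.imread('pics/w11.png')[...,::-1][:300],(465,272))]))
E
```

```text
time_s: 20.42
eef_pos: [0.4726, 0.0851, 0.019]
eef_rot: [-0.002, 0.589, 0.808, -0.002]
wrist_force: [-16.7, -0.8, 26.5]
opening: 0.334
time_s: 21.3
eef_pos: [0.475, 0.0866, 0.17]
eef_rot: [0.001, 0.588, 0.809, 0.001]
wrist_force: [0.6, 0.0, -0.1]
opening: 0.991
tcp [477.8  86.6 174.9] jaw 17.9 t 21.35 F [3.1 1.5 3.9] open 0.999
net [471.  84.  11.] 0.66
blob px (422.5, 203.5) xy 656.0 120.1  62x63 shortdir 26.5 | circ 655.2 119.3 d65
blob px (250.0, 179.5) xy 473.2 86.2  30x109 shortdir 17.8 | circ 473.2 86.2 d113
time_s: 22.15
eef_pos: [0.4539, -0.2174, 0.2171]
eef_rot: [0.0, 0.591, 0.807, -0.0]
wrist_force: [0.1, 1.0, -0.0]
opening: 0.994
px(800) 356,275 xy 473 86 short 71 long 151 shortdir 18 area 880
px(800) 400,239 xy 547 -8 short 30 long 34 shortdir -0 area 74
px(800) 260,214 xy 608 298 short 94 long 129 shortdir -0 area 986
px(800) 437,192 xy 656 -91 short 81 long 82 shortdir 69 area 514
px(800) 343,192 xy 657 115 short 106 long 106 shortdir 82 area 878
```

View pics/s12.png

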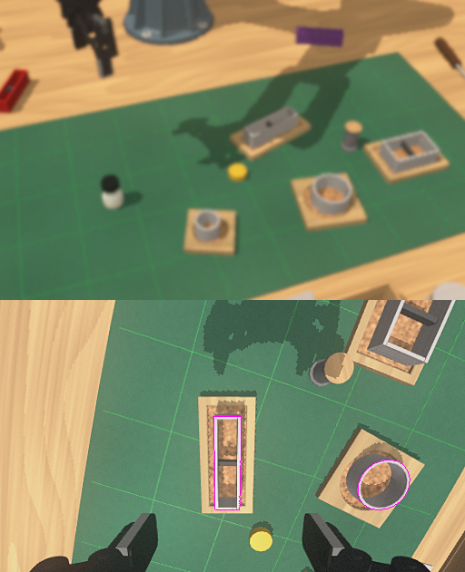

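All four dies look seated: strap 30×109 at the seated height, 17.8°, inside its recess; card and disc likewise. The picture limit is reached, so I'll check the button numerically from above.

```bash
python3 -m pendant '[[[40,25,-5,0,85],[40,25,-5,0,85],[40,25,-5,0,85],[40,25,-5,0,85],[40,25,-5,0,85],[0,0,0,0,85]]]'; sed 's/<1500/<700/' wl.py > wl2.py; for t in 130 150 170; do python3 wl2.py pics/w13.png die_button 0.041 $t; done; python3 wl2.py pics/w13.png rest_button 0.015
python3 - <<'E'
from h import *
c=imaging.camera('wrist'); h=cv2.cvtColor(c['img'],cv2.COLOR_RGB2HSV)
# colour profile along the rest's two diagonals-free axes through centre (654,-93) at z=15: wood/cork/steel
for ang in (69,159):
    d=np.array([np.cos(np.radians(ang)),np.sin(np.radians(ang))])
    r=np.arange(-44,45,2); P=np.c_[np.array([.654,-.093])+r[:,None]/1000*d,np.full(len(r),.015)]
    uv=w2pix(c,P).round().astype(int); print(ang,[(int(a),*map(int,h[v,u])) for a,(u,v) in zip(r,uv)])
for n in ('top','scene'):
    c=imaging.camera(n)
    for t in('spool','glue','die_button','die_card','die_disc','die_strap'): print(n,t,[((cam2w(c,d['at'])*1000).round(),round(d['confidence'],2)) for d in spotter.tip_of(n,t)])
E
```

```text
time_s: 23.0
eef_pos: [0.6548, -0.0837, 0.1899]
eef_rot: [-0.002, 0.586, 0.81, -0.0]
wrist_force: [-0.9, -0.4, 0.1]
opening: 0.994
tcp [653.8 -85.1 190.3] jaw 18.2 t 23.05 F [-0.1  0.3 -0.6] open 0.996
net [654. -96.  10.] 0.7
blob px (328.0257873535156, 299.5670166015625) xy 795.2 -205.1  27x94 shortdir 2.1 | circ 795.5 -205.0 d97
blob px (249.5, 187.0) xy 654.8 -94.6  39x39 shortdir 18.3 | circ 654.5 -94.3 d40
blob px (378.62933349609375, 185.6982879638672) xy 790.7 -52.3  27x138 shortdir 1.8 | circ 791.2 -52.3 d140
tcp [653.2 -87.1 191.5] jaw 18.0 t 23.15 F [-0.6  0.9 -0.2] open 0.997
net [655. -93.  12.] 0.73
blob px (328.2349548339844, 301.2557067871094) xy 795.3 -211.3  27x89 shortdir 2.2 | circ 796.0 -211.3 d92
blob px (251.5, 184.5) xy 654.5 -94.1  38x39 shortdir -71.8 | circ 654.5 -94.5 d40
blob px (379.8276062011719, 184.5689697265625) xy 790.7 -53.9  27x141 shortdir 1.6 | circ 791.9 -53.9 d143
tcp [653.3 -88.4 192.3] jaw 17.9 t 23.25 F [ 1.3  0.2 -0.3] open 0.99
blob px (328.1328125, 300.83935546875) xy 795.6 -213.7  27x91 shortdir 1.6 | circ 795.7 -213.7 d94
blob px (251.
[... 2563 characters left out ...]
p glue [(array([ 545., -228.,    2.]), 0.63)]
top die_button []
top die_card [(array([609., 296.,  13.]), 0.68)]
top die_disc [(array([658., 118.,  13.]), 0.44)]
top die_strap [(array([ 194., -388.,   -4.]), 0.68)]
scene spool [(array([653., 115.,  11.]), 0.51), (array([547., 212.,   2.]), 0.45)]
scene glue [(array([478.,  89.,   5.]), 0.71), (array([ 544., -227.,   -1.]), 0.48)]
scene die_button [(array([652., -97.,  13.]), 0.66)]
scene die_card [(array([608., 297.,   7.]), 0.95)]
scene die_disc [(array([654., 113.,  11.]), 0.71)]
scene die_strap [(array([472.,  84.,   9.]), 0.82), (array([ 204., -391.,   -1.]), 0.78), (array([ 545., -225.,    1.]), 0.59), (array([205., 319.,   4.]), 0.55)]
```

```bash
python3 -c "
from bench import order; print(order.hand_in())"
```

```text
the job is handed in; nothing more can be done
None
```

All four dies are in their matching rests and the job is handed in, at about 24 s of the 96 s allowed. I left the spool, the glue jar and the purple and red look-alikes alone.

Last checks, from the wrist camera at the seated rim height:

| Die | Measured size | Angle against recess | Fit in recess |
|---|---|---|---|
| Card | 54×88 mm | within about 0.5° | about 1–2 mm off centre |
| Strap | 30×109 mm | within about 0.5° | about 1 mm off centre |
| Disc | 64 mm across | round | within 2 mm of the wrist-camera centre, about 5 mm from the top camera's |
| Button | 39–40 mm across | round | about 5 mm off centre, inside the 8 mm to spare |

- **Bystanders:** the spool and glue jar read at their starting positions, to within about 3 mm.
- **Force:** the strap touched down with about 27 N (31 N in total), below the limits, and sat flat afterwards.
- **Not settled:** I couldn't tell the button's seated height from the images alone. That it is fully down rests on where it was released, the offset and its round outline.
- **Checks that disagreed or failed:** the networks gave some false hits, such as the glue jar reported at the strap rest. The top camera did not find the button die. I reached the picture limit, so the final top view was not seen and the last button check is by numbers only.

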